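# Charge the lens air-duster with its hand pump

### The arm

A 6-joint arm with a two-finger parallel gripper is mounted at the origin on the work surface. World frame = base frame: x ahead of the robot, y to its left, z up, the work surface at z = 0. Lengths are in m, angles in rad, forces in N, time in s.
With the tool pointing down it reaches from about 0.275 to 0.725 m from the base axis. Payload 5.6 kg.
Tool frame: the origin (TCP) lies at the very end of the fingers, on their centre line; the grasp point (between the pads) lies 19 mm behind it; z points along the fingers, y is the direction in which the jaws open and shut (so a half turn about z gives the same grasp; the last joint's range is limited). The gripper opens to 85 mm and grips with 20 to 120 N. Pads are 22 mm wide; open, the fingers measure 114 mm over their backs; the gripper's body (76 mm by 85 mm) begins 54 mm behind the grasp point. The pads swing forward as they close: fully open they stand 13 mm farther back than shut.
Start: joints at [1.57, 0.255, 0.108, 0, -1.424, -0.285], TCP at [0.155, 0.528, 0.231] pointing down, gripper open.
Joint ranges: [-2.95, 2.95], [-1.21, 1.97], [-1.09, 1.5], [-2.87, 1.71], [-2.94, -0.07], [-3.05, 3.05]. Speed limits (rad/s): [2.57, 2.57, 3.14, 3.14, 3.14, 3.14].

### API

Orientations are given as a unit quaternion [w, x, y, z].
In Python, from rig import manip gives the robot as it stands.
- The arm moves only by the tool carry_out, never from a script. Its argument "plan" is a list of rows, each a list of 5 numbers: the closure, from -1 (fully open) to 1 (shut), then the shift along the world's x, y, z each as a share of 150 mm, from -1 to 1, then the turn about the world's z as a share of pi rad, from -1 to 1. In form: [[gripper, x, y, z, twist], ...]. A call has 1 to 20 rows; each row is the pose to reach, as a shift and turn from the pose commanded when the call began, turning the shorter way round; what a row does not reach only later rows make up. A row lasts 1/8 s, in which the tool goes at most 62.5 mm and 10.7 degrees, less where a joint would pass 70% of its speed; a pose out of reach is approached as far as the arm can. A call with a number of a shift or a turn outside -1 to 1 is refused whole. A call with a gripper value outside its range is refused whole. The fingers move at their own pace and stop on an object; "grip_force" is the grip in N (left out, the last holds). Time passes only in rows, so rows that repeat a pose let the fingers close. It gives the time, the measured TCP pose, the force and the opening at its end, in the units of the state.
- manip.observe(): the state, without advancing time (a new reading comes with each control period).
- manip.capture(name): name is "scene" or "top"; returns a dict with "frame" (400x640x3 uint8, red, green, blue), "intrinsics" (3x3 intrinsics, pixels), "extrinsics" (4x4, takes a point from camera to world coordinates). Camera axes: x right, y down, z forward; pixel columns grow to the right and rows downward; lengths in m; the calibration is good to about 2 mm. A picture is of the moment at which its call begins. There is no depth.
- manip.job_done(): hands the job in, once; it reports no verdict.
The state is a dict: "time": time; "q": joint angles; "qd": joint speeds; "effort": joint torques, N m; "eef_pos": TCP position; "eef_rot": TCP orientation; "wrist_force": force on the tool from outside, world axes, zero at the start; "moment": the same for the moment, N m; "gripper_width": finger opening in m.
Only numpy, scipy, OpenCV 4.12 (cv2) and the standard library are available. Lean on these libraries where they do the work, as an engineer would, in place of code of your own. Each camera call takes 0.05 s, during which the arm holds its last target. There are 200 camera calls.

### The job

Charge the air duster on the microscope bench: press its orange palm pad all the way down and let it spring right back up, again and again, until the yellow indicator pin beside it has popped fully out so that its green part shows. Do not touch the pin itself, and leave everything else on the bench standing where it is. At the end the pad is up and the pin out.

Things in the scene. Friction and masses are not known exactly. Their poses are not given: they have to be found in the camera images.
- pump: hand pump of the air duster, screwed to the bench: grey base plate 160 (x) x 220 (y) x 14 mm, aluminium barrel with the orange palm pad, black indicator block, and a white air tank lying along y on its -x side (top of tank 81 mm above the bench). Origin: centre of the base's underside, z up. In its frame the pad's axis is at x +30, y +45 mm, the indicator pin's axis at x +30, y -57 mm, the tank's axis at x -42 mm; the pump stands at varying places and yaws
- cap_top (a point): centre of the top face of the flat orange palm pad, 90 mm across and 16 mm thick (too wide to grasp); 133 mm above the bench when the pad is up; moves down with the pad
- plunger (a joint): travel of the palm pad, straight down, in m: 0 up, 0.020 fully down on its stop. A spring pushes it back: about 10 N to start, 18 N near the bottom, about 3 N more when pressed at 60 mm/s; it needs about half a second free to come right up
- pin (a joint): how far the indicator pin is out, in m: it starts anywhere from 0 to 0.022 and is fully out at about 0.044 (its green part then shows about 8 mm), where it stays. Each full stroke (pad down at least 18 mm, then back up) lifts it by about 11 mm (the first perhaps less) while the pad springs up; it keeps its height while the pad goes down. Shorter strokes may do nothing. Two to four full strokes are needed; more do no harm
- pin_head: the indicator pin, an upright round pin 16 mm across, upper 38 mm yellow and green below, sliding up out of the black block 36 x 36 mm whose top is 66 mm above the bench; must not be touched. Origin on its axis, 68 mm below its top
- pin_top (a point): centre of the top of the indicator pin: 68 mm above the bench when in, 112 mm when fully out
- oil_bottle: small immersion-oil bottle with black cap, 30 mm across, 75 mm tall, loose, beside the pump; origin centre of its underside, z up
- jar: glass specimen jar with blue lid, 56 mm across, 75 mm tall, loose, beside the pump; origin centre of its underside, z up
- petri: closed clear petri dish, 90 mm across, 14 mm high, loose, beside the pump; origin centre of its underside, z up
- lens_brush: lens brush lying flat, 150 mm long, loose, in front of the pump; its x runs along the handle
- slide_box: closed box of slides, green with white lid, 100 x 170 mm, 32 mm high, loose; origin centre of its underside, z up
- beaker: small open glass beaker, 68 mm across, 85 mm tall, loose; origin centre of its underside, z up
- weight: brass balance weight, 40 mm across, 48 mm tall, loose; origin centre of its underside, z up
There are look-alikes about, which are no part of the job. Of the things that look like the petri, the smallest one is meant.

How it is judged:
By the outcome, as a careful person would: the job done as asked, in the order asked, and still so for the second after the job is handed in, with the robot touching nothing.
It also fails if it takes over 42 s, if anything falls off the work surface, if the arm or the gripper's body presses on something with over 40 N, if the wrist force passes 120 N, or if a joint passes its speed limit or range.

## Working session

There is one attempt and no reset: what is moved stays moved. The work goes in short steps, Python scripts to look and compute and a tool call to move; the robot and the scene stay as the last step left them, time stands still between calls to the robot, and variables do not carry over. Pictures are saved under pics/ and viewed, about 8 in all and at most 12, crops included, and the job is handed in when it is done.

Besides the shell and the picture viewer there is one more tool, called after ">>>" as name(argument=value, ...) on one line, values as JSON. carry_out: Moves the arm, as the interface text tells. Its arguments: {"type":"object","properties":{"plan":{"type":"array","items":{"type":"array","items":{"type":"number"}}},"grip_force":{"type":"number"}},"required":["plan"]}

```bash
mkdir -p pics; cat > h.py <<'E'
import numpy as np, cv2
from rig import manip
def cap(n):
    c=manip.capture(n); return c['frame'],np.array(c['intrinsics']),np.array(c['extrinsics'])
def ray(K,T,u,v,z):
    d=T[:3,:3]@np.linalg.solve(K,[u,v,1.]); o=T[:3,3]; return o+d*(z-o[2])/d[2]
def proj(K,T,p):
    q=K@(T[:3,:3].T@(np.array(p)-T[:3,3])); return q[:2]/q[2]
E
python3 - <<'E'
from h import *
s=manip.observe(); print({k:np.round(v,3) for k,v in s.items()})
for n in('scene','top'):
    f,K,T=cap(n); cv2.imwrite(f'pics/{n}0.png',f[:,:,::-1]); print(K,T.round(3))
    h=cv2.cvtColor(f,cv2.COLOR_RGB2HSV)
    for nm,lo,hi in(('orange',(5,150,120),(18,255,255)),('yellow',(22,130,120),(35,255,255))):
        m=cv2.inRange(h,lo,hi); _,_,st,ce=cv2.connectedComponentsWithStats(m)
        for a,b in zip(st[1:],ce[1:]):
            if a[4]>15: print(n,nm,a,b.round(1),[ray(K,T,*b,z).round(3) for z in(.133,.07)])
E
```

```text
{'time': np.float64(0.0), 'q': array([ 1.57 ,  0.256,  0.107, -0.   , -1.424, -0.285]), 'qd': array([-0.   , -0.   , -0.   , -0.001,  0.001,  0.001]), 'effort': array([ 0.0000e+00, -3.8663e+01,  2.3794e+01,  5.3650e+00, -6.0000e-03,
       -0.0000e+00]), 'eef_pos': array([0.155, 0.527, 0.23 ]), 'eef_rot': array([ 0.001,  0.99 , -0.142, -0.   ]), 'wrist_force': array([ 0.672, -0.386, -0.071]), 'moment': array([0.017, 0.031, 0.003]), 'gripper_width': np.float64(0.085)}
[[501.82848069   0.         316.50865374]
 [  0.         501.82848069 192.25460527]
 [  0.           0.           1.        ]] [[ 0.565  0.508 -0.651  1.423]
 [ 0.825 -0.341  0.45  -0.587]
 [ 0.006 -0.791 -0.612  0.887]
 [ 0.     0.     0.     1.   ]]
scene orange [286 180  36  26 738] [303.9 192.6] [array([ 0.605, -0.059,  0.133]), array([ 0.537, -0.015,  0.07 ])]
scene orange [480 208  17  11 121] [488.2 213. ] [array([0.911, 0.256, 0.133]), array([0.868, 0.326, 0.07 ])]
scene orange [522 316  16  16  42] [529.9 324.2] [array([1.168, 0.069, 0.133]), array([1.146, 0.124, 0.07 ])]
scene orange [507 321  10   9  36] [511.
[... 9023 characters left out ...]
y([ 0.972, -0.762,  0.07 ])]
top orange [582  86   6  11  55] [584.4  90.7] [array([ 0.951, -0.795,  0.133]), array([ 0.974, -0.837,  0.07 ])]
top orange [605  87   8  11  75] [608.3  91.7] [array([ 0.949, -0.866,  0.133]), array([ 0.972, -0.912,  0.07 ])]
top orange [200 113  12  12 100] [205.2 118.7] [array([0.85 , 0.303, 0.133]), array([0.868, 0.318, 0.07 ])]
top orange [316 195  30  32 466] [333.  211.6] [array([ 0.59 , -0.061,  0.133]), array([ 0.594, -0.064,  0.07 ])]
top yellow [357 189   5   6  25] [359.  191.6] [array([ 0.647, -0.134,  0.133]), array([ 0.654, -0.142,  0.07 ])]
top yellow [187 205   7   8  45] [190.2 208.7] [array([0.594, 0.338, 0.133]), array([0.599, 0.355, 0.07 ])]
```

View pics/scene0.png

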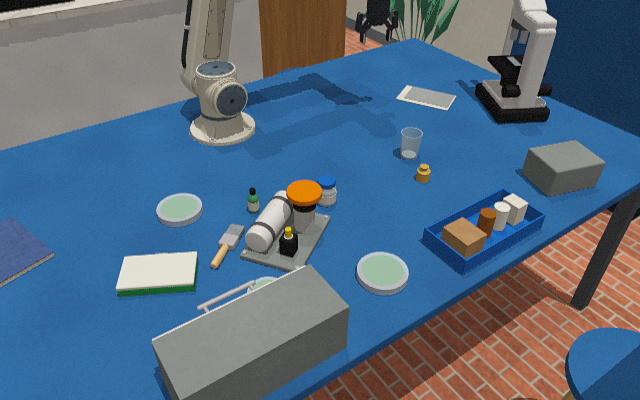

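View pics/top0.png

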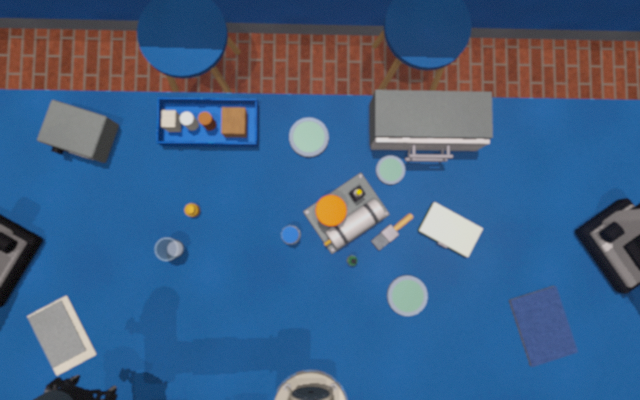

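The pump is the only one on the bench: pad at top-view px (331,211), scene px (304,192), and yellow pin at top px (359,191), scene px (288,231). Pad to pin measures about 102 mm, as described. The petri look-alikes are at top px (408,296), (309,137) and (391,170). The smallest is the one at (391,170), but all of them stay untouched. I'll enlarge one crop and refine the pad centre.

```bash
python3 - <<'E'
from h import *
crops=[]
for n,(x0,y0,w,h_) in(('top',(290,150,120,130)),('scene',(230,165,120,130))):
    f,K,T=cap(n); h=cv2.cvtColor(f,cv2.COLOR_RGB2HSV)[y0:y0+h_,x0:x0+w]
    m=cv2.morphologyEx(cv2.inRange(h,(3,130,60),(20,255,255)),cv2.MORPH_OPEN,np.ones((5,5)))
    c=max(cv2.findContours(m,0,2)[0],key=cv2.contourArea)
    e=cv2.fitEllipse(cv2.convexHull(c)); u=np.array(e[0])+[x0,y0]
    print(n,e,u,[ray(K,T,*u,z).round(4) for z in(.133,.125)])
    m=cv2.inRange(h,(22,130,90),(35,255,255)); k=cv2.moments(max(cv2.findContours(m,0,2)[0],key=cv2.contourArea)); r=cv2.boundingRect(m)
    print('pin',r,[ray(K,T,k['m10']/k['m00']+x0,k['m01']/k['m00']+y0,z).round(4) for z in(.068,.08,.09)])
    crops.append(cv2.resize(f[y0:y0+h_,x0:x0+w,::-1],None,fx=3.3,fy=3.3,interpolation=2))
cv2.imwrite('pics/crop.png',np.hstack(crops))
E
```

```text
top ((40.66394805908203, 60.33128356933594), (30.834016799926758, 31.591550827026367), 16.277637481689453) [330.66394806 210.33128357] [array([ 0.5933, -0.0541,  0.133 ]), array([ 0.5939, -0.0546,  0.125 ])]
pin (38, 39, 34, 54) [array([ 0.6547, -0.1419,  0.068 ]), array([ 0.6534, -0.1404,  0.08  ]), array([ 0.6522, -0.1392,  0.09  ])]
scene ((73.99384307861328, 27.791542053222656), (26.264789581298828, 36.57347106933594), 89.54442596435547) [303.99384308 192.79154205] [array([ 0.6063, -0.0593,  0.133 ]), array([ 0.5976, -0.0537,  0.125 ])]
pin (55, 62, 7, 10) [array([ 0.6424, -0.1302,  0.068 ]), array([ 0.6538, -0.1369,  0.08  ]), array([ 0.6633, -0.1424,  0.09  ])]
```

View pics/crop.png

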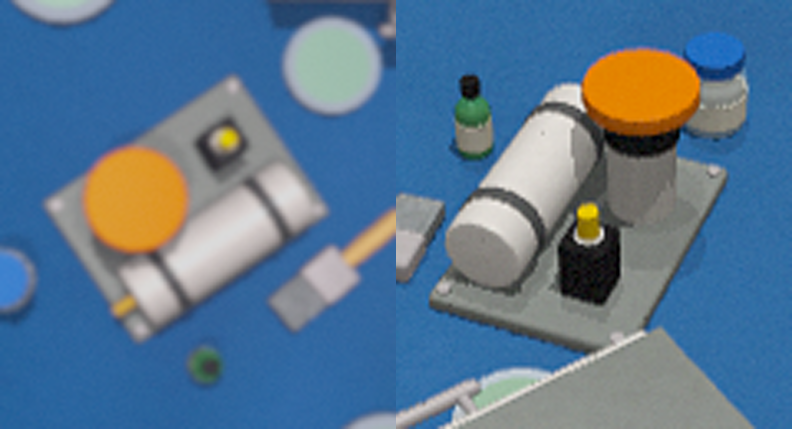

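>>> carry_out(plan=[[1, 0.2, -0.25, 0, 0], [1, 0.4, -0.5, 0, 0], [1, 0.6, -0.75, 0, 0], [1, 0.75, -1, 0, 0], [1, 0.75, -1, 0, 0]])

```text
time: 0.82
eef_pos: [0.2686, 0.3756, 0.2317]
eef_rot: [-0.0, 0.99, -0.144, 0.0]
wrist_force: [-0.8, 0.3, -0.0]
gripper_width: -0.0
```

>>> carry_out(plan=[[1, 0.2, -0.25, 0, 0], [1, 0.4, -0.5, 0, 0], [1, 0.6, -0.75, 0, 0], [1, 0.75, -1, 0, 0], [1, 0.75, -1, 0, 0]])

```text
time: 1.45
eef_pos: [0.3809, 0.2263, 0.2312]
eef_rot: [0.0, 0.99, -0.144, -0.0]
wrist_force: [0.2, 0.4, -0.1]
gripper_width: -0.0002
```

>>> carry_out(plan=[[1, 0.2, -0.25, 0, 0], [1, 0.4, -0.5, 0, 0], [1, 0.6, -0.75, 0, 0], [1, 0.75, -1, 0, 0], [1, 0.75, -1, 0, 0]])

```text
time: 2.08
eef_pos: [0.4935, 0.0767, 0.2306]
eef_rot: [0.0, 0.99, -0.144, -0.0]
wrist_force: [-0.2, -0.8, -0.5]
gripper_width: 0.0004
```

>>> carry_out(plan=[[1, 0.2, -0.26, 0, 0], [1, 0.4, -0.52, 0, 0], [1, 0.6, -0.78, 0, 0], [1, 0.67, -0.88, 0, 0], [1, 0.67, -0.88, 0, 0], [1, 0.67, -0.88, -0.25, 0], [1, 0.67, -0.88, -0.5, 0], [1, 0.67, -0.88, -0.5, 0], [1, 0.67, -0.88, -0.5, 0]])

```text
time: 3.2
eef_pos: [0.5938, -0.0534, 0.1584]
eef_rot: [-0.0, 0.99, -0.142, 0.001]
wrist_force: [1.2, -0.2, 0.9]
gripper_width: -0.0002
```

```bash
python3 - <<'E'
from h import *
print(manip.observe()['eef_pos'])
a,_,_=cap('top');b,_,_=cap('scene')
c=[cv2.resize(i[y:y+130,x:x+120,::-1],None,fx=3.3,fy=3.3) for i,x,y in((a,290,150),(b,230,125))]
cv2.imwrite('pics/c2.png',np.hstack(c))
E
```

```text
[ 0.59380529 -0.05344156  0.1584155 ]
```

View pics/c2.png

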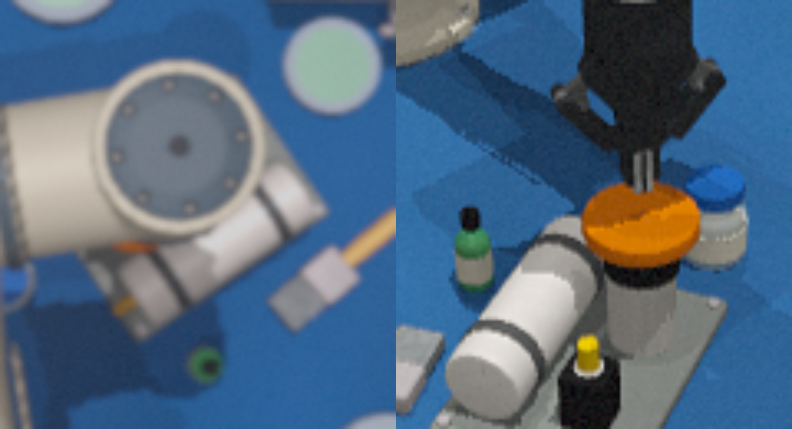

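Fingers are centred over the pad, 25 mm above it. The first stroke goes down slowly and I'll read the force.

>>> carry_out(plan=[[1, 0, 0, -0.08, 0], [1, 0, 0, -0.15, 0], [1, 0, 0, -0.2, 0], [1, 0, 0, -0.25, 0], [1, 0, 0, -0.29, 0], [1, 0, 0, -0.29, 0], [1, 0, 0, -0.29, 0]])

```text
time: 4.18
eef_pos: [0.593, -0.0543, 0.1153]
eef_rot: [0.0, 0.99, -0.142, 0.001]
wrist_force: [-7.9, 4.0, 17.8]
gripper_width: 0.0002
```

>>> carry_out(plan=[[1, 0, 0, -0.015, 0], [1, 0, 0, -0.025, 0], [1, 0, 0, -0.025, 0]])

```text
time: 4.55
eef_pos: [0.5931, -0.0543, 0.113]
eef_rot: [0.0, 0.99, -0.142, 0.001]
wrist_force: [-10.5, 4.7, 24.3]
gripper_width: -0.0
```

The pad is on its stop (24 N, z 0.113). Now I'll release it, wait, and do a second stroke.

>>> carry_out(plan=[[1, 0, 0, 0.12, 0], [1, 0, 0, 0.25, 0], [1, 0, 0, 0.25, 0], [1, 0, 0, 0.25, 0], [1, 0, 0, 0.25, 0], [1, 0, 0, 0.25, 0], [1, 0, 0, 0.25, 0], [1, 0, 0, 0.25, 0], [1, 0, 0, 0.17, 0], [1, 0, 0, 0.12, 0], [1, 0, 0, 0.07, 0], [1, 0, 0, 0.03, 0], [1, 0, 0, 0, 0], [1, 0, 0, 0, 0], [1, 0, 0, 0, 0]])

```text
time: 6.42
eef_pos: [0.5935, -0.0543, 0.113]
eef_rot: [0.0, 0.99, -0.142, 0.002]
wrist_force: [-9.1, 4.0, 23.0]
gripper_width: -0.0003
```

>>> carry_out(plan=[[1, 0, 0, 0.12, 0], [1, 0, 0, 0.25, 0], [1, 0, 0, 0.25, 0], [1, 0, 0, 0.25, 0], [1, 0, 0, 0.25, 0], [1, 0, 0, 0.25, 0], [1, 0, 0, 0.25, 0], [1, 0, 0, 0.25, 0]])

```text
time: 7.42
eef_pos: [0.593, -0.0543, 0.1464]
eef_rot: [-0.0, 0.99, -0.142, -0.0]
wrist_force: [-0.3, -1.1, -0.1]
gripper_width: 0.0003
```

```bash
python3 - <<'E'
from h import *
b,_,_=cap('scene')
cv2.imwrite('pics/c3.png',cv2.resize(b[125:255,230:350,::-1],None,fx=4,fy=4))
E
```

```text
(no output)
```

View pics/c3.png

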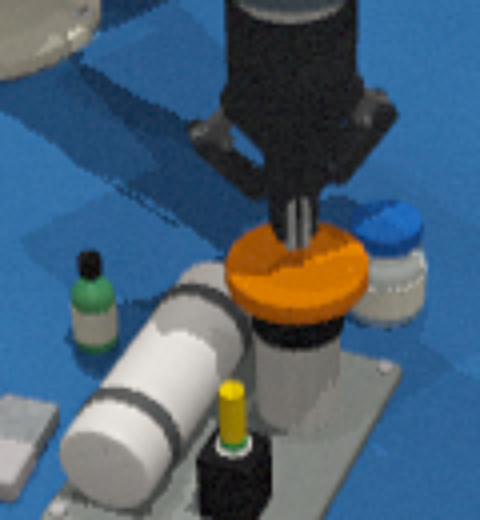

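The pin is almost out, with a sliver of green at crop px (232,447). The pad is up. I'll do two more strokes to be safe.

>>> carry_out(plan=[[1, 0, 0, -0.08, 0], [1, 0, 0, -0.13, 0], [1, 0, 0, -0.18, 0], [1, 0, 0, -0.22, 0], [1, 0, 0, -0.25, 0], [1, 0, 0, -0.25, 0], [1, 0, 0, -0.25, 0], [1, 0, 0, -0.12, 0], [1, 0, 0, 0, 0], [1, 0, 0, 0, 0], [1, 0, 0, 0, 0], [1, 0, 0, 0, 0], [1, 0, 0, 0, 0], [1, 0, 0, 0, 0], [1, 0, 0, 0, 0]])

```text
time: 9.35
eef_pos: [0.593, -0.0543, 0.1465]
eef_rot: [0.0, 0.99, -0.142, -0.0]
wrist_force: [-0.4, -0.2, 0.5]
gripper_width: 0.0
```

>>> carry_out(plan=[[1, 0, 0, -0.08, 0], [1, 0, 0, -0.13, 0], [1, 0, 0, -0.18, 0], [1, 0, 0, -0.22, 0], [1, 0, 0, -0.25, 0], [1, 0, 0, -0.25, 0], [1, 0, 0, -0.25, 0], [1, 0, 0, -0.12, 0], [1, 0, 0, 0, 0], [1, 0, 0, 0, 0], [1, 0, 0, 0, 0], [1, 0, 0, 0, 0], [1, 0, 0, 0, 0], [1, 0, 0, 0.3, 0], [1, 0, 0, 0.5, 0], [1, 0, 0, 0.5, 0], [1, 0, 0, 0.5, 0]])

```text
time: 11.48
eef_pos: [0.5926, -0.0542, 0.2205]
eef_rot: [-0.0, 0.99, -0.142, -0.001]
wrist_force: [-0.7, 0.3, -1.3]
gripper_width: -0.0001
```

```bash
python3 - <<'E'
from h import *
b,K,T=cap('scene')
# measured pin top and green length, pin axis at (0.6535,-0.139)
for z in(.066,.074,.112): print(z,proj(K,T,[.6535,-.139,z]).round(1))
h=cv2.cvtColor(b,cv2.COLOR_RGB2HSV)[200:260,270:305]
for n,lo,hi in(('y',(22,130,90),(35,255,255)),('g',(40,80,50),(90,255,255))):
    print(n,np.array(cv2.boundingRect(cv2.inRange(h,lo,hi)))+[270,200,0,0])
cv2.imwrite('pics/c4.png',cv2.resize(b[125:265,180:350,::-1],None,fx=4,fy=4)); print(manip.observe())
E
```

```text
0.066 [287.3 236.2]
0.074 [287.2 233.7]
0.112 [286.7 221.7]
y [284 220   8  16]
g [285 234   7   4]
{'time': 11.525, 'q': array([ 1.70956237e-01,  3.49734416e-01,  2.11947321e-01, -5.57883039e-04,
       -1.43531374e+00,  1.11404293e+00]), 'qd': array([ 0.00185357,  0.00493388, -0.0028022 ,  0.00150928, -0.00047083,
       -0.00077416]), 'effort': array([-1.31398067e-02, -4.47986090e+01,  2.42887151e+01,  5.45763329e+00,
        1.97593938e-03,  4.18291535e-06]), 'eef_pos': array([ 0.59242946, -0.05420306,  0.22014398]), 'eef_rot': array([ 9.28894950e-05,  9.89801254e-01, -1.42450252e-01, -1.18128041e-03]), 'wrist_force': array([-1.18713423, -0.09021726, -0.85486705]), 'moment': array([ 0.05119096, -0.04685255, -0.00351869]), 'gripper_width': -0.00021336100457022345}
```

View pics/c4.png

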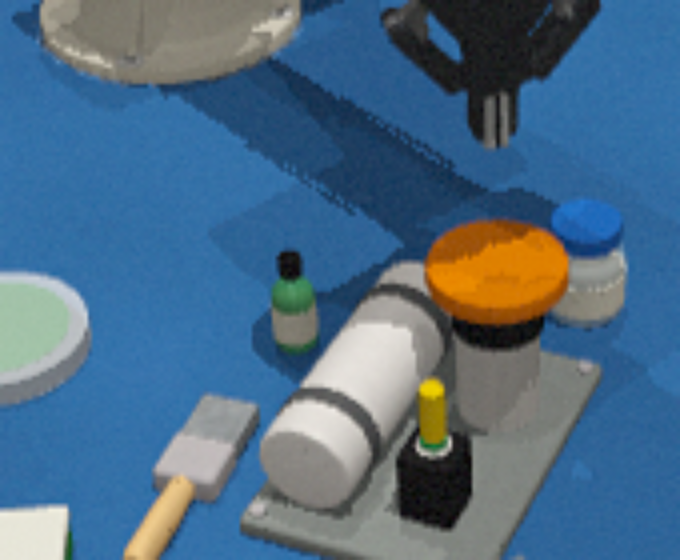

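The pin top is at row 220–221 (222 predicted for fully out), with green at rows 234–237. Two extra strokes did not move it further, so it is at its end position. The pad is up and the neighbouring things are unmoved.

```bash
python3 -c "
from rig import manip; print(manip.job_done())"
```

```text
the job is handed in; nothing more can be done
None
```

The air duster is charged and the job is handed in, at about 11.5 s on the robot's clock. I pressed the palm pad four times with closed fingers. The first two strokes were measured on the stop, at 20 mm travel and 23–24 N. The last two used the same commanded depth. After every stroke I lifted clear for more than half a second.

**Last checks:**
- **Pin:** it rose about 7 px (roughly 22 mm), and its top is within 2 px of where a fully out pin should appear. The green part shows. The pin looked the same after the second stroke as after the fourth, so it was probably already fully out after two strokes.
- **Pad:** it is up, and the gripper is about 87 mm above it, touching nothing.
- **Other things:** those visible in the last crop (bottle, jar, brush, the dish beside them) look unmoved. I did not re-check the rest of the bench in a picture, but the arm went near nothing else.

None of the checks failed. The green measured only 4 px, so its 8 mm length is confirmed only roughly.

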